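# Free the seized clamp and salvage the relay

### The job

The blue relay can in the aluminium chassis is held down by a red turn-button clamp whose black knob is seized with corrosion. Rock the knob back and forth in small, growing arcs, without ever forcing it so hard that its thin stem shears, until it breaks free and the red tongue can be turned counterclockwise (seen from above) well clear of the can's foot. Then lift the relay out, set it down gently and upright in the yellow tray, let go, leave the clamp open and leave everything else on the bench where it is.

Things in the scene. Friction and masses are not known exactly. Their poses are not given: they have to be found in the camera images.
- chassis: Aluminium tray fixed to the bench, 240 x 200 mm, side walls 36 mm high, deck 12 mm above the bench. Origin: centre of its underside; x runs from the knob towards the relay can. Knob axis at x = -60 mm, y = 0. The relay stands on the deck between 6 mm high kerbs (3 mm clearance), its centre at x = +18 mm, y = 0.
- clamp (a joint): Angle in rad of the red tongue about the vertical knob axis, positive counterclockwise from above; 0 = tongue along chassis +x, over the relay's foot (2 mm gap). End stops at -0.40 and +1.15; clear of the foot from about 0.75, well clear at 0.80 or more. It stays where it is left. Turning it into new ground (also all the way open once free) grinds at about 0.13 N m, over worn ground 0.05 N m.
- tongue_tip (a point): Tip of the tongue (14 mm wide, tip 38 mm from the axis, top 27 mm above the bench). The rust: at first it moves 0.1 to 0.3 rad either way, then stops dead; pushing on gains nothing. Working it right up to the stop on one side wears the rust that blocks the other, so the next swing back goes further; after two to four full rocks (out to -0.40) it breaks free counterclockwise.
- knob (a joint): Elastic wind-up of the thin stem in rad: angle of the knob ahead of the tongue, positive counterclockwise, 0 when left alone; 1.2 N m per rad, so it tells the torque on the knob. 0.2 rad (0.24 N m) makes sure that a stop is reached. Beyond 0.30 rad (0.36 N m) either way the stem shears and the job has failed.
- knob_grip (a point): Point on the knob axis at the height to grip, 56 mm above the bench. Black fluted round knob, 40 mm diameter, 30 mm tall (40 to 70 mm above the bench), yellow pointer rib on top, in line with the tongue when not wound up. Grip it across any diameter. The relay's near wall is 48 mm from the axis; fingertips must stay above the tongue, 27 mm above the bench.
- relay: Loose blue relay can with a white plate on top, 60 (x) x 40 (y) x 52 mm tall, about 0.3 kg, with a steel foot 22 mm long, 24 mm wide and 8 mm high sticking out at its -x side, which the red tongue holds down. Origin: centre of the underside of the 60 x 40 can; z up. Grip it across its 40 mm, about 38 mm above its underside.
- tray: Yellow open tray fixed to the bench, 180 (x) x 170 (y) x 30 mm outside, walls and floor 5 mm. Origin: centre of its underside, x along its 180 mm. It may stand nearer or farther than the red divided bin beside it, which is not the place for the relay.
- heatsink: Bystander: finned aluminium heat sink, 50 x 40 x 26 mm, in the red bin. Origin: centre of its underside.
- screwdriver: Bystander: screwdriver lying on the bench between the chassis and the trays. Origin at its middle, underside.
- joystick: Bystander: grey joystick box 90 x 80 x 30 mm with a red ball 100 mm high. Origin: centre of its underside.
- tape: Bystander: black roll of tape, 90 mm across, 22 mm high. Origin: centre of its underside.
- jar: Bystander: glass jar, 60 mm across, 75 mm high. Origin: centre of its underside.
- meter: Bystander: yellow multimeter, 140 x 70 x 30 mm. Origin: centre of its underside.
- wrench: Bystander: steel wrench lying on the bench. Origin at its middle, underside.
- board: Bystander: green circuit board 100 x 70 mm with parts on it. Origin: centre of its underside.
Things that resemble listed ones, but are neither listed nor needed, are in the scene too. There is more than one size of the relay; the one meant has the size given above.

How it is judged:
By the outcome, as a careful person would: the job done as asked, in the order asked, and still so for the second after the job is handed in, with the robot touching nothing.
It also fails if it takes over 72 s, if anything falls off the work surface, if the arm or the gripper's body presses on something with over 40 N, if the wrist force passes 120 N, or if a joint passes its speed limit or range.

### The arm

A 6-joint arm with a two-finger parallel gripper is mounted at the origin on the work surface. World frame = base frame: x ahead of the robot, y to its left, z up, the work surface at z = 0. Lengths are in m, angles in rad, forces in N, time in s.
With the tool pointing down it reaches from about 0.35 to 0.975 m from the base axis. Payload 4.9 kg.
Tool frame: the origin (TCP) lies midway between the tips of the shut fingers; the grasp point (between the pads) lies 19 mm behind it; z points along the fingers, y is the direction in which the jaws open and shut (so a half turn about z gives the same grasp; the last joint's range is limited). The gripper opens to 85 mm and grips with 20 to 120 N. Pads are 22 mm wide; open, the fingers measure 114 mm over their backs; the gripper's body (76 mm by 85 mm) begins 54 mm behind the grasp point. The pads swing forward as they close: fully open they stand 13 mm farther back than shut.
Start: joints at [-1.423, 0.053, 1.613, -0, 1.476, -0.119], TCP at [0.165, -0.603, 0.231] pointing down, gripper open.
Joint ranges: [-3.01, 3.01], [-1.01, 2.22], [0.06, 2.58], [-1.02, 4.17], [0.09, 2.62], [-3.14, 3.14]. Speed limits (rad/s): [2.57, 2.57, 3.14, 3.14, 3.14, 3.14].

### API

Orientations are given as a rotation vector (axis times angle).
In Python, from station import ctrl gives the robot as it stands.
- The arm moves only by the shell command python3 -m jog 'ROWS' [FORCE]. ROWS is JSON, one flat list of numbers, 7 for each row, row after row: the opening, from 0 (shut) to 1 (fully open), then the shift along the tool's x, y, z in m, then the turn, a rotation vector about the tool's x, y, z in degrees. A call has 1 to 10 rows; each row shifts and turns the commanded pose from where the row before left it, along the tool's axes as they then stand; what a row does not reach is not made up. A row lasts 1/8 s, in which the tool goes at most 62.5 mm and 10.7 degrees, less where a joint would pass 70% of its speed; a pose out of reach is approached as far as the arm can. A call with a gripper value outside its range is refused whole. The fingers move at their own pace and stop on an object; FORCE is the grip in N (left out, the last holds). Time passes only in rows, so rows that do not move let the fingers close. It gives the time, the measured TCP pose, the force and the opening at its end, in the units of the state.
- ctrl.get_obs(): the state, without advancing time (a new reading comes with each control period).
- ctrl.get_image(name): name is "side" or "top" or "wrist"; returns a dict with "image" (400x640x3 uint8, blue, green, red), "camera_matrix" (3x3 intrinsics, pixels), "dist_coeffs" ([k1, k2, p1, p2, k3] as OpenCV has them; the pictures are not rectified), "rvec" (rotation vector, rad) and "tvec" (3), from world to camera coordinates, as OpenCV has them; the wrist camera has in their place "mount" (4x4, takes a point from camera to tool coordinates, whose origin is the TCP and whose axes are the flange's). Camera axes: x right, y down, z forward; pixel columns grow to the right and rows downward; lengths in m; the calibration is good to about 2 mm. A picture is of the moment at which its call begins: read the wrist's pose just before it. There is no depth.
- ctrl.finish_job(): hands the job in, once; it reports no verdict.
Trained networks look in a picture, given as the dict that the camera call returned (one of the last four; its "shot" number tells which), for a name from the list of things; names that differ only in an ending like _2 or _b are one class to them, and where a whole thing is asked for, a point or a joint stands for the part that bears it (a point fixed in the world has none). Each returns a list of dicts, best first, with "p" (0 to 1); they miss things now and then, are a little off and sometimes report something else, mostly with a low value. They report only what shows in the picture. A call takes as long as a camera call. They do not tell look-alikes from the thing itself.
- ctrl.boxes_of(target, picture): "box" ([centre column, centre row, width, height] in pixels, round what is visible of it).
The state is a dict: "t": time; "q": joint angles; "dq": joint speeds; "effort": joint torques, N m; "tool_pos": TCP position; "tool_rot": TCP orientation; "contact_force": force on the tool from outside, world axes, zero at the start; "wrist_torque": the same for the moment, N m; "opening": finger opening in m.
Only numpy, scipy, OpenCV 4.12 (cv2) and the standard library are available. Lean on these libraries where they do the work, as an engineer would, in place of code of your own. Each camera call takes 0.05 s, during which the arm holds its last target. There are 200 camera calls.

## Working session

There is one attempt and no reset: what is moved stays moved. The work goes in short steps, Python scripts to look and compute and a shell command to move; the robot and the scene stay as the last step left them, time stands still between calls to the robot, and variables do not carry over. Pictures are saved under pics/ and viewed, about 8 in all and at most 12, crops included, and the job is handed in when it is done.

```bash
ls; mkdir -p pics; cat > h.py <<'E'
import numpy as np, cv2
from station import ctrl
R=lambda v: cv2.Rodrigues(np.array(v,float))[0]
def cam(p,obs=None):
    if "mount" in p:
        T=np.eye(4);T[:3,:3]=R(obs["tool_rot"]);T[:3,3]=obs["tool_pos"]
        W=T@np.array(p["mount"]); return W[:3,:3],W[:3,3]
    r=R(p["rvec"]); return r.T,-r.T@np.array(p["tvec"]).ravel()
def px2w(p,uv,z,obs=None):
    Rc,c=cam(p,obs)
    n=cv2.undistortPoints(np.array([[uv]],float),np.array(p["camera_matrix"]),np.array(p["dist_coeffs"]))[0,0]
    d=Rc@np.array([n[0],n[1],1]); return c+d*(z-c[2])/d[2]
def w2px(p,X,obs=None):
    Rc,c=cam(p,obs)
    return cv2.projectPoints(np.array(X,float).reshape(-1,3),cv2.Rodrigues(Rc.T)[0],-Rc.T@c,np.array(p["camera_matrix"]),np.array(p["dist_coeffs"]))[0].reshape(-1,2)
E
python3 - <<'E'
from h import *
o=ctrl.get_obs();print(o)
for n in("top","side"):
    p=ctrl.get_image(n);cv2.imwrite(f"pics/{n}0.png",p["image"])
    print(n,cam(p)[1])
    for t in["chassis","relay","tray","knob","tongue_tip","screwdriver"]:
        for b in ctrl.boxes_of(t,p)[:3]:print(t,round(b["p"],2),np.round(b["box"]),np.round(px2w(p,b["box"][:2],0.03),3))
E
```

```text
pics
{'t': 0.0, 'q': array([-1.42300095e+00,  5.33870661e-02,  1.61428739e+00, -1.82970646e-05,
        1.47599129e+00, -1.19019698e-01]), 'dq': array([ 1.00934348e-04,  1.56879201e-03, -5.77295629e-05,  1.28193482e-03,
        8.81707199e-04,  2.09700528e-03]), 'effort': array([ 1.03084225e-03, -3.93681479e+01, -3.70174527e+01, -6.69498445e-05,
        7.09206535e-03, -2.36361177e-05]), 'tool_pos': array([ 0.16467968, -0.60227295,  0.23004824]), 'tool_rot': array([-3.11162317e+00, -4.17597091e-01,  7.54073784e-05]), 'contact_force': array([ 0.61743897, -0.56547168, -0.00620627]), 'wrist_torque': array([-0.0020352 ,  0.06357653, -0.03147586]), 'opening': 0.08481578782328303}
top [ 0.43492343 -0.02702258  1.44702918]
chassis 0.93 [358. 198.  78.  81.] [ 0.532 -0.162  0.03 ]
relay 0.98 [384. 283.  34.  22.] [ 0.244 -0.256  0.03 ]
relay 0.57 [359. 202.  21.  26.] [ 0.52  -0.166  0.03 ]
relay 0.54 [384. 144.  18.  16.] [ 0.723 -0.25   0.03 ]
tray 0.77 [243. 234.  62.  58.] [0.396 0.232 0.03 ]
knob 0.66 [352. 218.   8.  14.] [ 0.462 -0.14   0.03 ]
tongue_tip 0.66 [353. 218.  14.  20.] [ 0.463 -0.146  0.03 ]
tongue_tip 0.56 [246. 156.  19.  18.] [0.67  0.231 0.03 ]
tongue_tip 0.17 [358. 201.  18.  23.] [ 0.521 -0.163  0.03 ]
screwdriver 0.61 [284. 224.  10.  45.] [0.437 0.093 0.03 ]
screwdriver 0.53 [245. 237.  56.  58.] [0.388 0.226 0.03 ]
side [0.24500181 0.8372622  0.78369078]
chassis 0.72 [345. 189. 102.  70.] [ 0.506 -0.132  0.03 ]
relay 0.92 [429. 186.  14.  36.] [ 0.272 -0.225  0.03 ]
relay 0.88 [338. 181.  27.  24.] [ 0.536 -0.165  0.03 ]
relay 0.67 [289. 160.  21.  15.] [ 0.719 -0.227  0.03 ]
tray 0.56 [344. 300. 102.  84.] [0.393 0.256 0.03 ]
knob 0.46 [361. 184.  13.  17.] [ 0.468 -0.174  0.03 ]
tongue_tip 0.77 [358. 186.  19.  15.] [ 0.472 -0.159  0.03 ]
screwdriver 0.85 [339. 250.  72.  24.] [0.449 0.114 0.03 ]
```

```bash
python3 - <<'E'
import cv2
a=cv2.imread("pics/top0.png")[90:330,180:480];cv2.imwrite("pics/top0c.png",cv2.resize(a,(750,600),interpolation=cv2.INTER_CUBIC))
E
```

```text
(no output)
```

View pics/top0c.png

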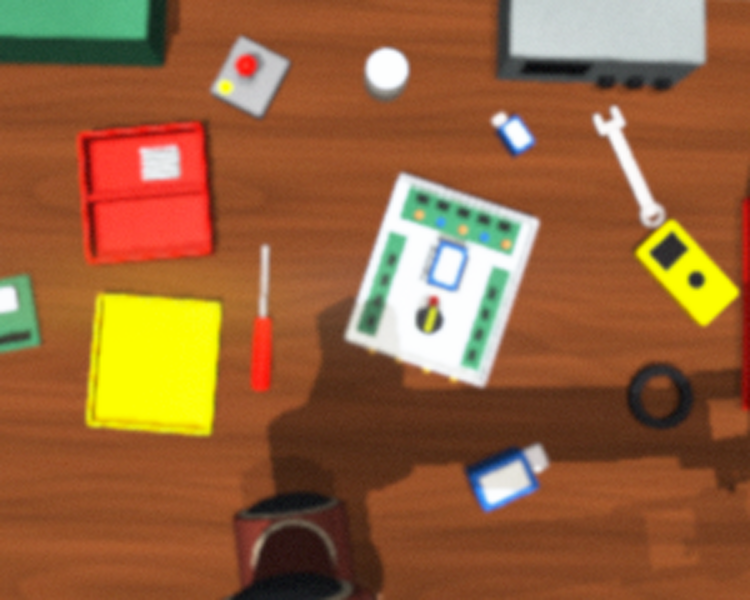

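Relay candidates in this view are the can in the chassis (full pixel 359,196), the large one by the robot (384,283) and the small one at (386,143). I choose the one in the chassis, by the clamp. The tray is yellow at (242,236); the red bin at (238,167) is the decoy.

```bash
cat >> h.py <<'E'
def shift(o,tgt,yaw_y=None):
    """tool-axes shift to a world target; turn about tool z to bring tool y to world heading yaw_y"""
    T=R(o["tool_rot"]); d=T.T@(np.array(tgt)-o["tool_pos"])
    a=None
    if yaw_y is not None:
        v=T.T@np.array([np.cos(yaw_y),np.sin(yaw_y),0]); a=np.degrees(np.arctan2(-v[0],v[1])); a=(a+90)%180-90
    return np.round(d*1000,1),a
E
python3 - <<'E'
from h import *
o=ctrl.get_obs()
p=ctrl.get_image("top")
f=lambda c,z:px2w(p,(c[0]/2.5+180-.3,c[1]/2.5+90-.3),z)
C=np.array([f(c,.036) for c in[(402,173),(540,218),(485,386),(347,340)]]);print(np.round(C,3),C.mean(0))
k=f((429,318),.07);r=f((448,264),.064);print("knob",k,"relay",r,np.degrees(np.arctan2(*(r-k)[1::-1])))
for a,b in((1,0),(2,3)): 
    d=C[a]-C[b];print(np.degrees(np.arctan2(d[1],d[0])))
for a,b in((0,3),(1,2)): 
    d=C[a]-C[b];print(np.degrees(np.arctan2(d[1],d[0])),np.hypot(*d[:2]))
t=np.array([f(c,.03) for c in[(97,293),(221,302),(210,435),(86,427)]]);print("tray",np.round(t,3),t.mean(0))
w=ctrl.get_image("wrist");print(w["mount"],w["camera_matrix"])
print(R(o["tool_rot"]),shift(o,[k[0],k[1],.26],0))
E
```

```text
[[ 0.666 -0.097  0.036]
 [ 0.609 -0.29   0.036]
 [ 0.375 -0.218  0.036]
 [ 0.433 -0.027  0.036]] [ 0.52100985 -0.15822909  0.036     ]
knob [ 0.46577021 -0.13645929  0.07      ] relay [ 0.53948833 -0.16094096  0.064     ] -18.371246176574502
-106.48370602348682
-106.8841161513514
-16.674234351152492 0.2430792059804745
-17.079611512839392 0.24448486951387216
tray [[0.488 0.32  0.03 ]
 [0.481 0.148 0.03 ]
 [0.298 0.157 0.03 ]
 [0.304 0.328 0.03 ]] [0.39267702 0.23823661 0.03      ]
[[ 2.30557904e-05 -9.60292488e-01 -2.78995228e-01  7.20114982e-02]
 [ 9.99999998e-01  3.78965937e-05 -4.78001864e-05 -7.43316456e-04]
 [ 5.64751287e-05 -2.78995227e-01  9.60292487e-01 -1.42528225e-01]
 [ 0.00000000e+00  0.00000000e+00  0.00000000e+00  1.00000000e+00]] [[328.58554217   0.         315.93391584]
 [  0.         328.58554217 205.71772206]
 [  0.           0.           1.        ]]
[[ 9.64610048e-01  2.63680591e-01  1.98155785e-05]
 [ 2.63680592e-01 -9.64610043e-01 -1.03108549e-04]
 [-8.07341716e-06  1.04684526e-04 -9.99999994e-01]] (array([ 413.3, -370.5,  -28.7]), np.float64(-74.71143195185091))
```

```bash
python3 -m jog '[1,0.0411,-0.0368,0.004,0,0,0, 1,0.0411,-0.0368,0.004,0,0,0, 1,0.0411,-0.0368,0.004,0,0,0, 1,0.0411,-0.0368,0.004,0,0,0, 1,0.0411,-0.0368,0.004,0,0,0, 1,0.0411,-0.0368,0.004,0,0,0, 1,0.0411,-0.0368,0.004,0,0,0, 1,0.0411,-0.0368,0.004,0,0,0, 1,0.0411,-0.0368,0.004,0,0,0, 1,0.0411,-0.0368,0.004,0,0,0]' 60
python3 -m jog '[0.75,0,0,0,0,0,10.6, 0.75,0,0,0,0,0,10.6, 0.75,0,0,0,0,0,10.6, 0.75,0,0,0,0,0,0]'
python3 - <<'E'
from h import *
o=ctrl.get_obs();print(o["q"],o["tool_pos"],R(o["tool_rot"])[:,0],o["opening"])
p=ctrl.get_image("wrist");cv2.imwrite("pics/w1.png",p["image"])
for t,z in(("knob",.07),("relay",.064),("tongue_tip",.027)):
    for b in ctrl.boxes_of(t,p)[:2]:print(t,round(b["p"],2),np.round(b["box"]),np.round(px2w(p,b["box"][:2],z,o),4))
print(w2px(p,[[.464,-.139,.07],[.538,-.163,.064]],o))
E
```

```text
t: 2.05
tool_pos: [0.4651, -0.1379, 0.1916]
tool_rot: [3.113, 0.418, 0.002]
contact_force: [1.0, -0.7, 0.2]
opening: 0.0854
t: 2.55
tool_pos: [0.4643, -0.1395, 0.1914]
tool_rot: [3.11, -0.448, 0.0]
contact_force: [-0.3, -0.3, 1.0]
opening: 0.064
[-4.45526594e-01 -2.65776458e-01  1.97432155e+00  3.31983165e-05
  1.43286727e+00  1.41120175e+00] [ 0.46425237 -0.13946674  0.19138758] [ 9.59397890e-01 -2.82056121e-01  1.83220141e-04] 0.06398436760335834
knob 0.56 [314. 197.  49.  52.] [ 0.467  -0.1377  0.07  ]
relay 0.83 [478. 341.  61. 118.] [ 0.2791 -0.2508  0.064 ]
tongue_tip 0.67 [315. 187.  45.  76.] [ 0.4659 -0.1378  0.027 ]
[[316.98084246 200.13252634]
 [319.78602815 102.7345998 ]]
```

View pics/w1.png

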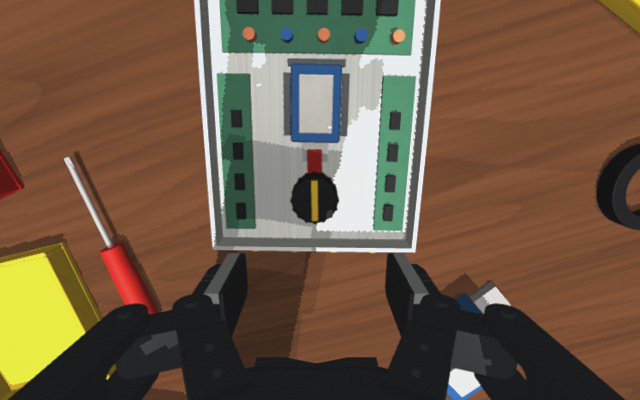

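The view shows the tongue at angle 0 over the foot. The knob centre is near (315,198), and the relay top is at (316,103) between the kerbs. I'll descend and grip the knob.

```bash
python3 -m jog '[0.75,0.001,-0.002,0.04,0,0,0, 0.75,0,0,0.04,0,0,0, 0.75,0,0,0.04,0,0,0, 0.75,0,0,0.038,0,0,0, 0.75,0,0,0,0,0,0]' 60
python3 - <<'E'
from h import *
o=ctrl.get_obs();print(o["tool_pos"],o["contact_force"],o["wrist_torque"])
E
python3 -m jog '[0,0,0,0,0,0,0, 0,0,0,0,0,0,0, 0,0,0,0,0,0,0, 0,0,0,0,0,0,0, 0,0,0,0,0,0,0]' 60
python3 - <<'E'
from h import *
o=ctrl.get_obs();print(o["tool_pos"],o["contact_force"],o["wrist_torque"],R(o["tool_rot"])[:,0])
p=ctrl.get_image("wrist");cv2.imwrite("pics/w2.png",p["image"])
E
```

```text
t: 3.38
tool_pos: [0.4629, -0.1367, 0.0301]
tool_rot: [-3.107, 0.45, 0.012]
contact_force: [-0.1, 0.4, 0.8]
opening: 0.0639
[ 0.46289134 -0.13665352  0.03012258] [-0.08359708  0.42187505  0.84814574] [ 0.05247768 -0.03489483  0.01062169]
t: 4.0
tool_pos: [0.4673, -0.1389, 0.0357]
tool_rot: [3.107, -0.451, 0.005]
contact_force: [-3.1, -1.1, 6.4]
opening: 0.0385
[ 0.46725565 -0.13885485  0.03568901] [-3.11577701 -1.07802775  6.37050661] [-0.11684081  0.35822117  0.0615883 ] [ 0.95880898 -0.28402843  0.00363151]
```

View pics/w2.png

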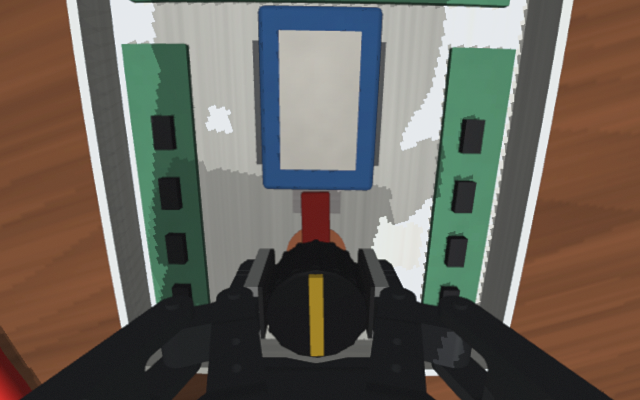

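```bash
cat > s.py <<'E'
from h import *
o=ctrl.get_obs();x=R(o["tool_rot"])[:,0]
a=np.arctan2(x[1],x[0])-np.arctan2(-.28403,.95881);tz=o["wrist_torque"][2]
print(f"t {o['t']:.2f} turn {a:.3f} torque_on_knob {-tz:.3f} windup {-tz/1.2:.3f} tongue {a+tz/1.2:.3f} F",np.round(o["contact_force"],1),"op",round(o["opening"],4))
E
python3 -m jog '[0,0,0,0,0,0,-4, 0,0,0,0,0,0,-4, 0,0,0,0,0,0,0]' 60 >/dev/null; python3 s.py
python3 -m jog '[0,0,0,0,0,0,-3, 0,0,0,0,0,0,0]' >/dev/null; python3 s.py
```

```text
t 4.42 turn 0.140 torque_on_knob 0.019 windup 0.016 tongue 0.124 F [-1.   0.6  8.1] op 0.039
t 4.67 turn 0.192 torque_on_knob 0.031 windup 0.026 tongue 0.166 F [-2.2  2.5  7.6] op 0.0385
```

```bash
python3 -m jog '[0,0,0,0,0,0,-3, 0,0,0,0,0,0,0]' >/dev/null; python3 s.py
python3 -m jog '[0,0,0,0,0,0,-3, 0,0,0,0,0,0,0]' >/dev/null; python3 s.py
python3 - <<'E'
from h import *
p=ctrl.get_image("wrist");cv2.imwrite("pics/w3.png",p["image"])
E
```

```text
t 4.92 turn 0.244 torque_on_knob 0.009 windup 0.008 tongue 0.236 F [-1.4  3.6  7. ] op 0.0385
t 5.17 turn 0.296 torque_on_knob 0.207 windup 0.173 tongue 0.123 F [-1.8  3.4  7.6] op 0.0389
```

View pics/w3.png

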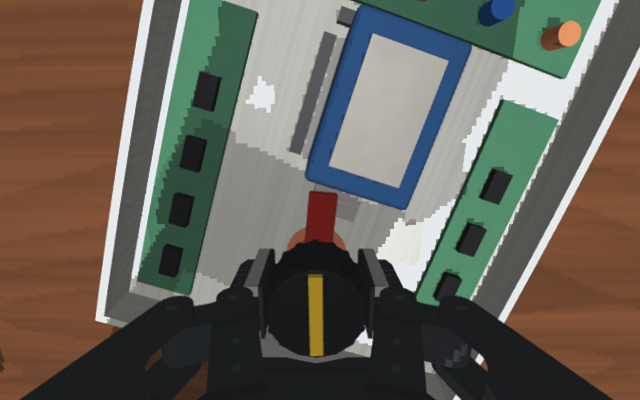

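```bash
cat > s.py <<'E'
from h import *
import sys
X0=np.arctan2(-.28403,.95881); K=np.array([.4673,-.1389])
def redang(img,p,o):
    hsv=cv2.cvtColor(img,cv2.COLOR_BGR2HSV);h,s,v=cv2.split(hsv)
    m=(((h<6)|(h>174))&(s>170)&(v>60)).astype(np.uint8)
    m[:150]=0;m[330:]=0;m[:,:230]=0;m[:,410:]=0
    n,l,st,c=cv2.connectedComponentsWithStats(m);i=1+np.argmax(st[1:,4])
    w=px2w(p,c[i],.027,o)[:2]-K
    return np.arctan2(w[1],w[0])-X0,np.round(c[i]),st[i,4]
o=ctrl.get_obs();ts=[o["wrist_torque"][2]]
for _ in range(3):
    p=ctrl.get_image("wrist");o=ctrl.get_obs();ts.append(o["wrist_torque"][2])
x=R(o["tool_rot"])[:,0];a=np.arctan2(x[1],x[0])-X0
r=redang(p["image"],p,o)
print(f"t {o['t']:.2f} turn {a:.3f} tongue_img {r[0]:.3f} diff {a-r[0]:.3f}",r[1:],"knob torque",np.round(-np.array(ts),2),"windup",round(-np.mean(ts)/1.2,3),"F",np.round(o["contact_force"],1),"op",round(o["opening"],4))
if len(sys.argv)>1:
    i=cv2.imread("pics/w2.png");oo=dict(tool_pos=np.array([.46726,-.13885,.03569]),tool_rot=[3.107,-.451,.005]);print("zero",redang(i,p,oo))
    cv2.imwrite(f"pics/{sys.argv[1]}.png",p["image"])
E
python3 s.py w4
```

```text
t 5.38 turn 0.296 tongue_img 0.295 diff 0.001 (array([321., 217.]), np.int32(1282)) knob torque [0.18 0.12 0.09 0.14] windup 0.113 F [-2.   4.3  7. ] op 0.0385
zero (np.float64(0.05899543633595378), array([315., 217.]), np.int32(1296))
```

```bash
cat > s.py <<'E'
from h import *
import sys
X0=np.arctan2(-.28403,.95881)
def redu(img):
    h,s,v=cv2.split(cv2.cvtColor(img,cv2.COLOR_BGR2HSV))
    m=(((h<6)|(h>174))&(s>170)&(v>60)).astype(np.uint8)
    m[:150]=0;m[330:]=0;m[:,:230]=0;m[:,410:]=0
    n,l,st,c=cv2.connectedComponentsWithStats(m);i=1+np.argmax(st[1:,4]);return c[i],st[i,4]
o=ctrl.get_obs();ts=[o["wrist_torque"][2]]
for _ in range(2):
    p=ctrl.get_image("wrist");o=ctrl.get_obs();ts.append(o["wrist_torque"][2])
x=R(o["tool_rot"])[:,0];a=np.arctan2(x[1],x[0])-X0
c,n=redu(p["image"]);w=(c[0]-redu(cv2.imread("pics/w2.png"))[0][0])*.0162
print(f"t {o['t']:.2f} turn {a:.3f} windup img {w:.3f} torq {-np.mean(ts)/1.2:.3f} tongue {a-w:.3f}",np.round(c,1),n,"F",np.round(o["contact_force"],1),"op",round(o["opening"],4))
if len(sys.argv)>1: cv2.imwrite(f"pics/{sys.argv[1]}.png",p["image"])
E
python3 s.py
python3 -m jog '[0,0,0,0,0,0,-3, 0,0,0,0,0,0,0]' >/dev/null; python3 s.py
```

```text
t 5.47 turn 0.296 windup img 0.087 torq 0.133 tongue 0.209 [320.6 216.7] 1285 F [-1.9  4.   8. ] op 0.0392
t 5.83 turn 0.348 windup img 0.125 torq 0.201 tongue 0.223 [323.  216.9] 1276 F [-1.8  3.9  7.1] op 0.0389
```

```bash
python3 -m jog '[0,0,0,0,0,0,-1.5, 0,0,0,0,0,0,0]' >/dev/null; python3 s.py
python3 -m jog '[0,0,0,0,0,0,5, 0,0,0,0,0,0,5, 0,0,0,0,0,0,5, 0,0,0,0,0,0,5, 0,0,0,0,0,0,4, 0,0,0,0,0,0,0]' >/dev/null; python3 s.py
```

```text
t 6.17 turn 0.374 windup img 0.146 torq 0.217 tongue 0.228 [324.3 216.9] 1283 F [-2.2  5.   8.2] op 0.0386
t 7.03 turn -0.043 windup img -0.035 torq -0.029 tongue -0.009 [313.1 216.7] 1294 F [-2.6 -2.3  6.6] op 0.0387
```

```bash
sed -i 's/\.0162/.0225/' s.py
python3 -m jog '[0,0,0,0,0,0,4, 0,0,0,0,0,0,3, 0,0,0,0,0,0,0]' >/dev/null; python3 s.py
python3 -m jog '[0,0,0,0,0,0,3, 0,0,0,0,0,0,0]' >/dev/null; python3 s.py
```

```text
t 7.50 turn -0.165 windup img -0.047 torq -0.032 tongue -0.119 [313.2 216.6] 1295 F [-3.6 -3.7  6.3] op 0.0383
t 7.85 turn -0.218 windup img -0.063 torq -0.099 tongue -0.155 [312.5 216.7] 1295 F [-2.2 -3.2  6.8] op 0.0388
```

```bash

python3 -m jog '[0,0,0,0,0,0,3.5, 0,0,0,0,0,0,0]' >/dev/null; python3 s.py
python3 -m jog '[0,0,0,0,0,0,2, 0,0,0,0,0,0,0]' >/dev/null; python3 s.py
```

```text
t 8.20 turn -0.278 windup img -0.118 torq -0.103 tongue -0.160 [310.  216.7] 1283 F [-4.4 -4.1  7.4] op 0.0384
t 8.55 turn -0.313 windup img -0.124 torq -0.124 tongue -0.189 [309.8 216.8] 1289 F [-4.  -5.4  7.4] op 0.0385
```

```bash

python3 -m jog '[0,0,0,0,0,0,3, 0,0,0,0,0,0,0]' >/dev/null; python3 s.py
python3 -m jog '[0,0,0,0,0,0,2.5, 0,0,0,0,0,0,0]' >/dev/null; python3 s.py
```

```text
t 8.90 turn -0.366 windup img -0.120 torq -0.145 tongue -0.245 [310.  216.8] 1286 F [-6.2 -6.7  6.8] op 0.0387
t 9.25 turn -0.409 windup img -0.122 torq -0.138 tongue -0.287 [309.9 216.8] 1285 F [-5.9 -6.   6.5] op 0.0388
```

```bash
sed -i 's/\.0225/.020/' s.py
python3 -m jog '[0,0,0,0,0,0,3, 0,0,0,0,0,0,0]' >/dev/null; python3 s.py
python3 -m jog '[0,0,0,0,0,0,3, 0,0,0,0,0,0,0]' >/dev/null; python3 s.py
```

```text
t 9.60 turn -0.461 windup img -0.141 torq -0.180 tongue -0.320 [308.3 216.9] 1284 F [-6.5 -7.5  7.4] op 0.0386
t 9.95 turn -0.513 windup img -0.183 torq -0.215 tongue -0.330 [306.2 217.3] 1286 F [-7.  -6.9  7.2] op 0.0389
```

```bash

python3 -m jog '[0,0,0,0,0,0,1, 0,0,0,0,0,0,0]' >/dev/null; python3 s.py
python3 -m jog '[0,0,0,0,0,0,-8, 0,0,0,0,0,0,-8, 0,0,0,0,0,0,-8, 0,0,0,0,0,0,-8, 0,0,0,0,0,0,-8, 0,0,0,0,0,0,0]' >/dev/null; python3 s.py
python3 -m jog '[0,0,0,0,0,0,-4, 0,0,0,0,0,0,0]' >/dev/null; python3 s.py
```

```text
t 10.30 turn -0.531 windup img -0.199 torq -0.220 tongue -0.332 [305.4 217.4] 1286 F [-7.  -8.7  7.6] op 0.0384
t 11.15 turn 0.165 windup img 0.030 torq 0.052 tongue 0.136 [316.8 216.7] 1289 F [-0.7  3.   6.8] op 0.0388
t 11.50 turn 0.235 windup img 0.047 torq 0.046 tongue 0.189 [317.6 216.6] 1284 F [-0.8  2.4  7.2] op 0.0385
```

```bash

python3 -m jog '[0,0,0,0,0,0,-4, 0,0,0,0,0,0,0]' >/dev/null; python3 s.py
python3 -m jog '[0,0,0,0,0,0,-4, 0,0,0,0,0,0,0]' >/dev/null; python3 s.py
```

```text
t 11.85 turn 0.305 windup img 0.101 torq 0.136 tongue 0.203 [320.4 216.6] 1286 F [-1.9  4.2  7.5] op 0.0391
t 12.20 turn 0.374 windup img 0.101 torq 0.122 tongue 0.273 [320.4 216.7] 1282 F [-2.1  5.1  8.3] op 0.0381
```

```bash

python3 -m jog '[0,0,0,0,0,0,-3.5, 0,0,0,0,0,0,0]' >/dev/null; python3 s.py
python3 -m jog '[0,0,0,0,0,0,-3, 0,0,0,0,0,0,0]' >/dev/null; python3 s.py
```

```text
t 12.55 turn 0.435 windup img 0.149 torq 0.177 tongue 0.286 [322.7 216.9] 1280 F [-1.9  5.5  7.7] op 0.0388
t 12.90 turn 0.487 windup img 0.192 torq 0.204 tongue 0.295 [324.9 217. ] 1280 F [-2.1  7.3  9.1] op 0.0387
```

```bash

python3 -m jog '[0,0,0,0,0,0,-1.2, 0,0,0,0,0,0,0]' >/dev/null; python3 s.py
python3 -m jog '[0,0,0,0,0,0,8, 0,0,0,0,0,0,8, 0,0,0,0,0,0,8, 0,0,0,0,0,0,8, 0,0,0,0,0,0,8, 0,0,0,0,0,0,8, 0,0,0,0,0,0,0]' >/dev/null; python3 s.py
python3 -m jog '[0,0,0,0,0,0,4, 0,0,0,0,0,0,0]' >/dev/null; python3 s.py
```

```text
t 13.25 turn 0.508 windup img 0.209 torq 0.257 tongue 0.299 [325.8 217.2] 1277 F [-1.5  6.7  9.1] op 0.0389
t 14.22 turn -0.327 windup img -0.036 torq -0.055 tongue -0.291 [313.5 216.6] 1286 F [-4.9 -5.7  7.1] op 0.0388
t 14.57 turn -0.397 windup img -0.068 torq -0.083 tongue -0.329 [311.9 216.8] 1291 F [-6.2 -5.5  7.1] op 0.0391
```

```bash

python3 -m jog '[0,0,0,0,0,0,4, 0,0,0,0,0,0,0]' >/dev/null; python3 s.py
python3 -m jog '[0,0,0,0,0,0,3, 0,0,0,0,0,0,0]' >/dev/null; python3 s.py
python3 -m jog '[0,0,0,0,0,0,2, 0,0,0,0,0,0,0]' >/dev/null; python3 s.py
```

```text
t 14.93 turn -0.467 windup img -0.107 torq -0.139 tongue -0.359 [309.9 216.8] 1281 F [-7.  -8.8  7.3] op 0.039
t 15.28 turn -0.519 windup img -0.106 torq -0.140 tongue -0.413 [310.  216.8] 1285 F [-7.3 -8.7  7.1] op 0.0389
t 15.62 turn -0.554 windup img -0.126 torq -0.145 tongue -0.428 [309. 217.] 1285 F [-8.  -8.6  7.4] op 0.0385
```

```bash

python3 -m jog '[0,0,0,0,0,0,2.5, 0,0,0,0,0,0,0]' >/dev/null; python3 s.py
python3 -m jog '[0,0,0,0,0,0,2, 0,0,0,0,0,0,0]' >/dev/null; python3 s.py
python3 -m jog '[0,0,0,0,0,0,-8, 0,0,0,0,0,0,-8, 0,0,0,0,0,0,-8, 0,0,0,0,0,0,-8, 0,0,0,0,0,0,-8, 0,0,0,0,0,0,-8, 0,0,0,0,0,0,-6, 0,0,0,0,0,0,0]' >/dev/null; python3 s.py
```

```text
t 15.97 turn -0.597 windup img -0.169 torq -0.200 tongue -0.428 [306.8 217.1] 1286 F [-7.9 -9.   7.8] op 0.0388
t 16.32 turn -0.632 windup img -0.203 torq -0.236 tongue -0.428 [305.1 217.4] 1280 F [-8.7 -8.9  9. ] op 0.039
t 17.43 turn 0.308 windup img 0.030 torq 0.053 tongue 0.278 [316.8 216.7] 1285 F [-0.9  3.9  8.8] op 0.0386
```

```bash

python3 -m jog '[0,0,0,0,0,0,-4, 0,0,0,0,0,0,-2, 0,0,0,0,0,0,0]' >/dev/null; python3 s.py
python3 -m jog '[0,0,0,0,0,0,-4, 0,0,0,0,0,0,0]' >/dev/null; python3 s.py
python3 -m jog '[0,0,0,0,0,0,-3, 0,0,0,0,0,0,0]' >/dev/null; python3 s.py
```

```text
t 17.90 turn 0.413 windup img 0.105 torq 0.129 tongue 0.308 [320.6 216.7] 1286 F [-2.1  6.   9.1] op 0.0388
t 18.25 turn 0.482 windup img 0.101 torq 0.151 tongue 0.382 [320.3 216.6] 1281 F [-1.1  7.6  8.6] op 0.0385
t 18.60 turn 0.535 windup img 0.101 torq 0.139 tongue 0.434 [320.4 216.7] 1281 F [-2.4  7.7  9.8] op 0.0382
```

```bash

python3 -m jog '[0,0,0,0,0,0,-4, 0,0,0,0,0,0,0]' >/dev/null; python3 s.py
python3 -m jog '[0,0,0,0,0,0,-3, 0,0,0,0,0,0,0]' >/dev/null; python3 s.py
```

```text
t 18.95 turn 0.605 windup img 0.099 torq 0.131 tongue 0.505 [320.3 216.6] 1282 F [-1.5  8.2  9.8] op 0.0389
t 19.30 turn 0.657 windup img 0.102 torq 0.131 tongue 0.555 [320.4 216.6] 1283 F [-2.8  9.8 10.3] op 0.0385
```

```bash

python3 -m jog '[0,0,0,0,0,0,-4, 0,0,0,0,0,0,-3, 0,0,0,0,0,0,0]' >/dev/null; python3 s.py

```

```text
t 19.77 turn 0.779 windup img 0.100 torq 0.137 tongue 0.679 [320.3 216.5] 1279 F [-2.9 10.8 12.9] op 0.0383
```

```bash

python3 -m jog '[0,0,0,0,0,0,-3.5, 0,0,0,0,0,0,0]' >/dev/null; python3 s.py

```

```text
t 20.12 turn 0.840 windup img 0.098 torq 0.139 tongue 0.742 [320.2 216.7] 1276 F [-4.5 13.1 13.8] op 0.0384
```

```bash

python3 -m jog '[0,0,0,0,0,0,-4, 0,0,0,0,0,0,-3, 0,0,0,0,0,0,0]' >/dev/null; python3 s.py
python3 -m jog '[0,0,0,0,0,0,-4, 0,0,0,0,0,0,-3, 0,0,0,0,0,0,0]' >/dev/null; python3 s.py w5

```

```text
t 20.60 turn 0.962 windup img 0.099 torq 0.170 tongue 0.863 [320.3 216.5] 1275 F [-5.2 13.8 13.8] op 0.0388
t 21.07 turn 1.084 windup img 0.099 torq 0.154 tongue 0.985 [320.3 216.4] 1276 F [-7.  15.3 16.5] op 0.0385
```

```bash

python3 -m jog '[0,0,0,0,0,0,5.5, 0.58,0,0,0,0,0,0, 0.58,0,0,0,0,0,0, 0.58,0,0,0,0,0,0]'; 
python3 -m jog '[0.58,0,0,-0.03,0,0,0, 0.58,0,0,-0.05,0,0,0, 0.58,0,0,-0.05,0,0,0, 0.58,0,0,-0.02,0,0,0, 1,0,0,0,0,0,0]'
python3 - <<'E'
from h import *
o=ctrl.get_obs()
p=ctrl.get_image("wrist");cv2.imwrite("pics/w6.png",p["image"])
for b in ctrl.boxes_of("relay",p)[:2]:print(round(b["p"],2),np.round(b["box"]),np.round(px2w(p,b["box"][:2],.064,o),4))
print(o["tool_pos"],o["q"],shift(o,[.539,-.161,.19],np.radians(-107)))
E
```

```text
t: 21.58
tool_pos: [0.4659, -0.1381, 0.0334]
tool_rot: [2.95, 1.079, 0.0]
contact_force: [-0.7, -0.7, -1.2]
opening: 0.0496
t: 22.2
tool_pos: [0.4665, -0.1384, 0.1845]
tool_rot: [2.949, 1.078, 0.003]
contact_force: [0.6, -0.1, -0.2]
opening: 0.0661
0.84 [603.  48.  73.  80.] [ 0.6993 -0.2272  0.064 ]
0.82 [260. 358.  48.  23.] [ 0.3105 -0.1989  0.064 ]
[ 0.46649474 -0.13838386  0.18447669] [-4.41457398e-01 -2.57192890e-01  1.97906209e+00 -1.29123024e-05
  1.41682968e+00  4.28078570e-01] (array([40.8, 64.1, -5.3]), np.float64(57.179406587552876))
```

View pics/w6.png

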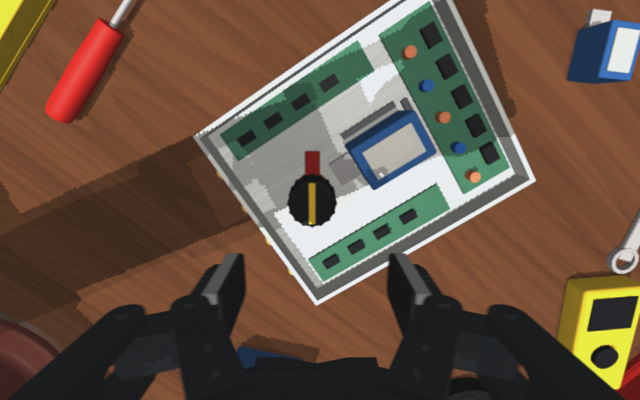

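The tongue now stands about 57° counterclockwise, clear of the foot, and the relay top is near (393,150). I'm moving above the relay.

```bash
python3 -m jog '[1,0.0205,0.032,-0.003,0,0,0, 1,0.0205,0.032,-0.003,0,0,0, 1,0,0,0,0,0,9.5, 1,0,0,0,0,0,9.5, 1,0,0,0,0,0,9.5, 1,0,0,0,0,0,9.5, 1,0,0,0,0,0,9.5, 1,0,0,0,0,0,9.5, 1,0,0,0,0,0,0]'
python3 - <<'E'
from h import *
o=ctrl.get_obs()
p=ctrl.get_image("wrist");cv2.imwrite("pics/w7.png",p["image"])
for b in ctrl.boxes_of("relay",p)[:2]:print(round(b["p"],2),np.round(b["box"]),np.round(px2w(p,b["box"][:2],.064,o),4))
h,s,v=cv2.split(cv2.cvtColor(p["image"],cv2.COLOR_BGR2HSV))
m=((h>100)&(h<125)&(s>120)).astype(np.uint8);m[:100]=0;m[320:]=0;m[:,:220]=0;m[:,420:]=0
n,l,st,c=cv2.connectedComponentsWithStats(m);i=1+np.argmax(st[1:,4])
y,x=np.where(l==i);print(st[i]);r=cv2.minAreaRect(np.c_[x,y].astype(np.float32));b=cv2.boxPoints(r)
W=np.array([px2w(p,q,.064,o) for q in b]);print(b,np.round(W,4),W.mean(0))
print(o["tool_pos"],R(o["tool_rot"])[:,0],o["q"])
E
```

```text
t: 23.42
tool_pos: [0.5371, -0.1598, 0.1863]
tool_rot: [-3.107, 0.456, 0.007]
contact_force: [-0.1, -0.5, -0.5]
opening: 0.0854
0.57 [317. 194.  53.  82.] [ 0.5408 -0.1608  0.064 ]
[ 294  155   48   76 1694]
[[294. 155.]
 [341. 155.]
 [341. 230.]
 [294. 230.]] [[ 0.5774 -0.1521  0.064 ]
 [ 0.5665 -0.1883  0.064 ]
 [ 0.5046 -0.1711  0.064 ]
 [ 0.5162 -0.1325  0.064 ]] [ 0.54119347 -0.16101423  0.064     ]
[ 0.53708975 -0.15980828  0.18628961] [ 0.95778753 -0.28743689 -0.00480516] [-4.21993492e-01 -6.58882230e-02  1.80699857e+00 -2.83890196e-05
  1.40532499e+00  1.44036221e+00]
```

View pics/w7.png

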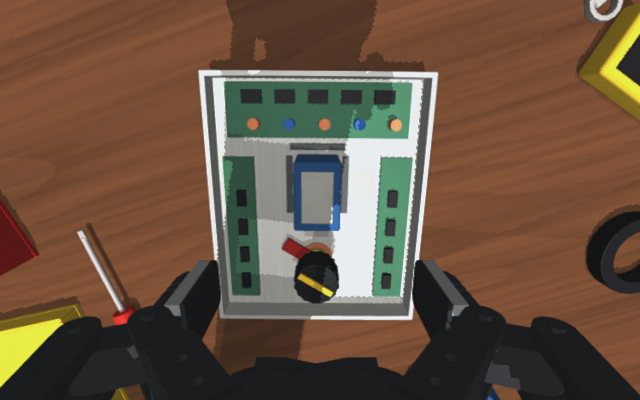

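```bash
python3 -m jog '[0.8,0.0025,0.0005,0.03,0,0,0, 0.8,0,0,0.045,0,0,0, 0.8,0,0,0.045,0,0,0, 0.8,0,0,0.036,0,0,0, 0.8,0,0,0,0,0,0]' 50
python3 -m jog '[0,0,0,0,0,0,0, 0,0,0,0,0,0,0, 0,0,0,0,0,0,0, 0,0,0,0,0,0,0, 0,0,0,0,0,0,0]' 50
python3 -m jog '[0,0,0,-0.01,0,0,0, 0,0,0,-0.02,0,0,0, 0,0,0,-0.03,0,0,0, 0,0,0,-0.04,0,0,0, 0,0,0,-0.04,0,0,0, 0,0,0,0,0,0,0]'
python3 - <<'E'
from h import *
o=ctrl.get_obs();print(o["tool_pos"],o["q"],shift(o,[.393,.237,.165],np.radians(-94)))
p=ctrl.get_image("wrist");cv2.imwrite("pics/w8.png",p["image"])
s=ctrl.get_image("side");cv2.imwrite("pics/s8.png",s["image"])
E
```

```text
t: 24.15
tool_pos: [0.5373, -0.1601, 0.0292]
tool_rot: [-3.106, 0.457, 0.013]
contact_force: [0.3, -1.1, -0.7]
opening: 0.0688
t: 24.78
tool_pos: [0.5424, -0.1622, 0.0358]
tool_rot: [3.107, -0.459, 0.007]
contact_force: [0.4, -0.1, 5.9]
opening: 0.0396
t: 25.52
tool_pos: [0.543, -0.1626, 0.1788]
tool_rot: [3.105, -0.459, 0.014]
contact_force: [0.3, 0.1, -3.3]
opening: 0.0392
[ 0.54304323 -0.16262988  0.17876944] [-4.22228656e-01 -5.34527408e-02  1.80800851e+00 -4.12175466e-05
  1.37761388e+00  1.44193118e+00] (array([-259.3, -339.2,   10.9]), np.float64(-12.807216068555519))
```

View pics/w8.png

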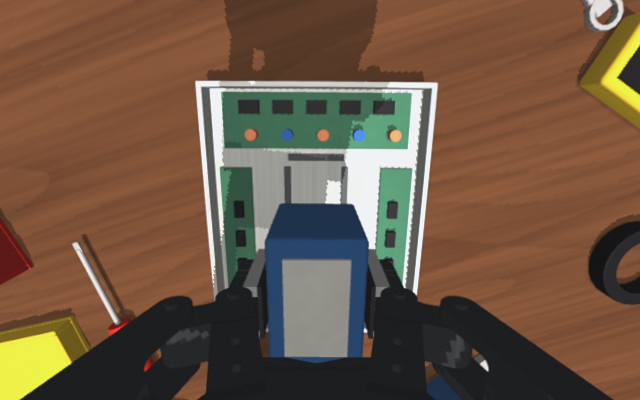

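The relay is held and clear of the chassis. I'm carrying it to the tray.

```bash
python3 -m jog '[0,-0.015,-0.02,0,0,0,0, 0,-0.0305,-0.04,0,0,0,0, 0,-0.0305,-0.04,0,0,0,0, 0,-0.0305,-0.04,0,0,0,0, 0,-0.0305,-0.04,0,0,0,0, 0,-0.0305,-0.04,0,0,0,0, 0,-0.0305,-0.04,0,0,0,0, 0,-0.0305,-0.04,0,0,0,0, 0,-0.0305,-0.04,0,0,0,0, 0,0,0,0,0,0,0]'
python3 -m jog '[0,0,0,0,0,0,0]' 50
python3 - <<'E'
from h import *
o=ctrl.get_obs();print(o["tool_pos"],o["q"],R(o["tool_rot"]),shift(o,[.393,.237,.04]))
p=ctrl.get_image("top");
print([(round(b["p"],2),np.round(px2w(p,b["box"][:2],.015),3)) for b in ctrl.boxes_of("tray",p)[:2]])
cv2.imwrite("pics/t9.png",cv2.resize(p["image"][130:300,170:410],(720,510)))
E
```

```text
t: 26.88
tool_pos: [0.3875, 0.2411, 0.171]
tool_rot: [3.108, -0.45, -0.007]
contact_force: [0.4, -0.5, -2.5]
opening: 0.0394
t: 27.0
tool_pos: [0.3896, 0.2386, 0.1716]
tool_rot: [3.106, -0.457, -0.004]
contact_force: [-0.4, -0.6, -3.5]
opening: 0.039
[0.38958096 0.23864063 0.17163703] [ 3.86685927e-01 -3.22977613e-01  2.05304347e+00 -3.58058947e-04
  1.41458566e+00  2.24978434e+00] [[ 0.95759634 -0.2881006  -0.00269961]
 [-0.28810516 -0.95759763 -0.00148114]
 [-0.00215842  0.00219611 -0.99999526]] (array([  4. ,   0.3, 131.6]), None)
[(0.93, array([0.385, 0.232, 0.015])), (0.36, array([0.674, 0.234, 0.015]))]
```

View pics/t9.png

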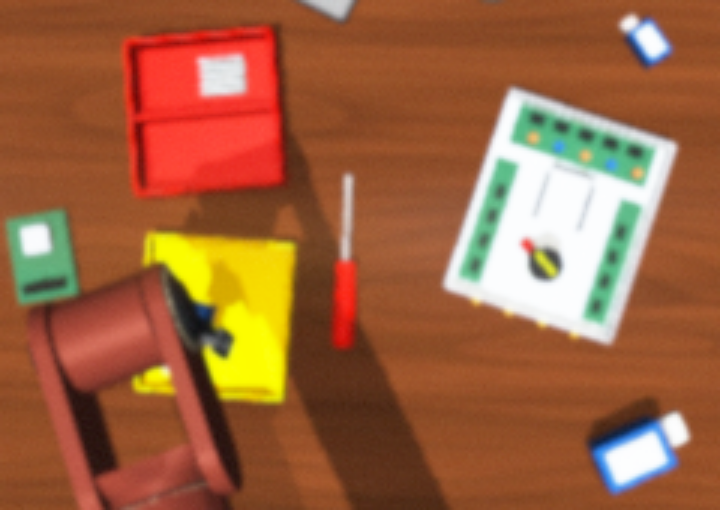

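```bash
python3 -m jog '[0,0.004,0,0.035,0,0,0, 0,0,0,0.035,0,0,0, 0,0,0,0.032,0,0,0, 0,0,0,0.02,0,0,0, 0,0,0,0.01,0,0,0, 0,0,0,0,0,0,0]'
python3 -m jog '[0,0,0,0.003,0,0,0, 0,0,0,0.003,0,0,0, 0,0,0,0,0,0,0]'
```

```text
t: 27.85
tool_pos: [0.3947, 0.237, 0.0409]
tool_rot: [3.107, -0.461, -0.002]
contact_force: [-0.2, 0.3, -1.3]
opening: 0.0393
t: 28.22
tool_pos: [0.3949, 0.2378, 0.0355]
tool_rot: [-3.108, 0.459, -0.0]
contact_force: [-0.7, -0.9, -2.6]
opening: 0.039
```

```bash
python3 -m jog '[0,0,0,0.002,0,0,0, 0,0,0,0.002,0,0,0, 0,0,0,0,0,0,0]'
python3 -m jog '[0,0,0,0.001,0,0,0, 0,0,0,0.0,0,0,0]'
```

```text
t: 28.6
tool_pos: [0.3947, 0.2376, 0.0311]
tool_rot: [3.108, -0.459, -0.001]
contact_force: [0.2, 0.4, -3.5]
opening: 0.0394
t: 28.85
tool_pos: [0.3948, 0.2377, 0.0302]
tool_rot: [3.108, -0.459, -0.0]
contact_force: [-0.2, 0.5, -2.6]
opening: 0.0391
```

```bash
python3 -m jog '[0,0,0,0.001,0,0,0, 0,0,0,0.0,0,0,0]'
python3 -m jog '[0,0,0,0.001,0,0,0, 0,0,0,0.0,0,0,0]'
```

```text
t: 29.1
tool_pos: [0.3948, 0.2377, 0.0292]
tool_rot: [3.108, -0.459, -0.0]
contact_force: [-0.2, 0.3, -2.8]
opening: 0.0392
t: 29.35
tool_pos: [0.3949, 0.2377, 0.0289]
tool_rot: [3.108, -0.459, -0.0]
contact_force: [-2.3, -1.6, 3.0]
opening: 0.0394
```

```bash
python3 -m jog '[0.55,0,0,0,0,0,0, 0.6,0,0,0,0,0,0, 0.8,0,0,0,0,0,0, 0.8,0,0,0,0,0,0]'
python3 -m jog '[0.8,0,0,-0.015,0,0,0, 0.8,0,0,-0.03,0,0,0, 0.8,0,0,-0.05,0,0,0, 0.8,0,0,-0.05,0,0,0, 0.8,0,0,0,0,0,0, 0.8,0,0,0,0,0,0]'
python3 - <<'E'
from h import *
o=ctrl.get_obs()
a=ctrl.get_image("wrist")["image"];p=ctrl.get_image("side");s=p["image"]
for b in ctrl.boxes_of("relay",p)[:4]:print(round(b["p"],2),np.round(b["box"]),np.round(px2w(p,b["box"][:2],.031),3))
cv2.imwrite("pics/f.png",np.vstack([a[:,100:540][100:400],cv2.resize(s[130:350,180:480],(440,300))]))
E
```

```text
t: 29.85
tool_pos: [0.3949, 0.2377, 0.0283]
tool_rot: [-3.108, 0.459, -0.0]
contact_force: [-0.2, -0.8, -0.6]
opening: 0.0685
t: 30.6
tool_pos: [0.3948, 0.2377, 0.1738]
tool_rot: [-3.107, 0.459, -0.001]
contact_force: [0.5, -0.4, -0.5]
opening: 0.0682
0.92 [438. 185.  30.  42.] [ 0.248 -0.239  0.031]
0.91 [350. 296.  38.  39.] [0.385 0.244 0.031]
```

View pics/f.png

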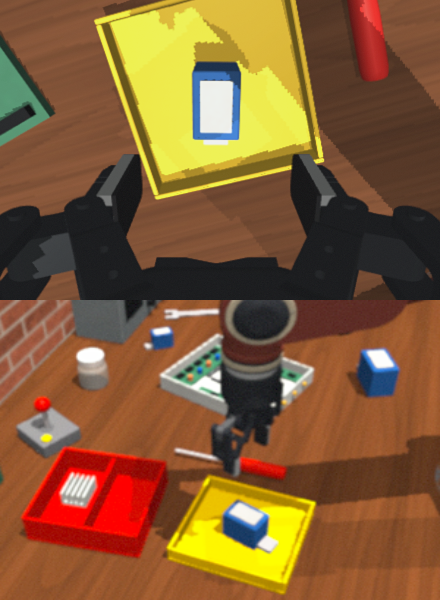

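The relay stands upright in the yellow tray, the gripper is open and clear of it, and the other things I can see are in place. I'm handing the job in.

```bash
python3 -c "
from station import ctrl
print(ctrl.finish_job())"
```

```text
the job is handed in; nothing more can be done
None
```

The relay is out of the chassis and standing upright in the yellow tray, and I handed the job in at about 31 s.

- **Freeing the knob:** I rocked it in growing arcs. The counterclockwise swings stopped at about +0.16 and +0.28 rad, and the clockwise ones at about -0.32 and then the -0.40 end stop. It then broke free, and I opened the tongue to about 0.98 rad, well past the 0.80 needed.
- **Stem load:** Wind-up peaked at about 0.21 rad by the camera and 0.26 rad by the noisier wrist torque, against the 0.30 limit. The two measures differed by up to about 0.07 rad, most of all on the first swing.
- **Relay:** I lifted it straight out, lowered it in 1 mm steps until it touched down at about 3 N, then released and backed off.

**Last checks:** The final wrist and side pictures show the relay upright in the tray with the gripper clear. The top view taken before lowering showed the tongue still open and the bystanders in frame (screwdriver, heat sink and board) in place. I took no new top view after release.

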